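# Seat the finished carvings on their display plinths

### The job

Stand each of the four small carvings upright on the plinth whose lacquered pad has the same shape and colour as the carving's foot, centred inside the pad and turned so that the foot's sides run parallel to the pad's sides (the round one may be turned anyhow, and any way round that matches the outline will do). Set them down gently without letting them fall, let go of them all, and leave the mallet and the gouge where they lie.

Things in the scene. Friction and masses are not known exactly. Their poses are not given: they have to be found in the camera images.
- gourd: Carved bottle gourd on a ROUND RED foot (disc 66 mm across, 10 mm thick); 118 mm high. Lower bulb 50 mm across at 24 to 38 mm height, waist 30 mm, upper bulb a plain cylinder 40 mm across from 72 to 96 mm: grip it there, about 85 mm up, from any side. Origin: centre of the foot's underside, z up. Wood, 0.18 to 0.35 kg, stands upright on the table at the start, any yaw.
- pagoda: Carved square tower on a SQUARE BLACK foot (58 x 58 mm, 10 mm thick); 122 mm high. Roofs 42 mm square at 32 to 37 mm and 36 mm square at 59 to 64 mm height; the top storey is a plain block 26 x 26 mm from 64 to 106 mm: grip it there, about 90 mm up, across x or y. x and y are parallel to the foot's sides. Origin: centre of the foot's underside, z up. Wood, 0.18 to 0.35 kg, stands upright on the table at the start, any yaw.
- elephant: Carved elephant on an OBLONG GREEN foot (76 mm along x, 50 mm along y, 10 mm thick); 71 mm high, head and trunk to +x. Its torso is a block 32 mm wide in y from x = -33 to +27 mm, from 29 to 61 mm height; the head (x = 19 to 41 mm) rises to 71 mm, ears 36 mm over all at x = 18 to 34 mm. Grip the torso across y at about x = -6 mm, 47 mm up. Origin: centre of the foot's underside, z up. Wood, 0.18 to 0.35 kg, stands upright on the table at the start, any yaw.
- lotus: Carved lotus bud on a HEXAGONAL YELLOW foot (side 35 mm, 70 mm over the corners, which lie at +x, -x and every 60 degrees; 10 mm thick); 114 mm high. Petal ring 50 mm across at 22 mm height, above it a plain cylinder 36 mm across from 42 to 86 mm, then a point: grip the cylinder about 70 mm up, from any side. Origin: centre of the foot's underside, z up. Wood, 0.18 to 0.35 kg, stands upright on the table at the start, any yaw.
- plinth_round: Plinth for the gourd. Fixed wooden plinth 105 x 105 mm, 26 mm high, its top flat; origin at the centre of its underside, z up, x and y along its sides. On its top, centred and flush, lies its lacquered pad: ROUND, RED, 82 mm across.
- plinth_square: Plinth for the pagoda. Fixed wooden plinth 105 x 105 mm, 26 mm high, its top flat; origin at the centre of its underside, z up, x and y along its sides. On its top, centred and flush, lies its lacquered pad: SQUARE, BLACK, 74 x 74 mm, sides parallel to the plinth's.
- plinth_oblong: Plinth for the elephant. Fixed wooden plinth 105 x 105 mm, 26 mm high, its top flat; origin at the centre of its underside, z up, x and y along its sides. On its top, centred and flush, lies its lacquered pad: OBLONG, GREEN, 92 mm along x, 66 mm along y.
- plinth_hexa: Plinth for the lotus bud. Fixed wooden plinth 105 x 105 mm, 26 mm high, its top flat; origin at the centre of its underside, z up, x and y along its sides. On its top, centred and flush, lies its lacquered pad: HEXAGONAL, YELLOW, 88 mm over the corners, which lie at +x, -x and every 60 degrees.
- mallet: Wooden mallet lying beyond the work: head 115 x 56 x 50 mm (x = -38 to +78 mm, y = 0 to 56 mm), handle 24 mm thick (y = 16 to 40 mm) back to x = -165 mm. Origin on the table at the long edge of the head nearest the robot; y points away from the robot. Leave alone.
- gouge: Carving gouge lying beyond the work beside the mallet, along its x: handle 24 mm wide, 22 mm high from x = -113 to +2 mm, steel blade to x = +106 mm. Origin on the table. Leave alone.
There are look-alikes about, which are no part of the job. Leave any purple look-alike of the lotus alone.

How it is judged:
By the outcome, as a careful person would: the job done as asked, in the order asked, and still so for the second after the job is handed in, with the robot touching nothing.
It also fails if it takes over 104 s, if anything falls off the work surface, if the arm or the gripper's body presses on something with over 40 N, if the wrist force passes 120 N, or if a joint passes its speed limit or range.

### The arm

A 7-joint arm with a two-finger parallel gripper is mounted at the origin on the work surface. World frame = base frame: x ahead of the robot, y to its left, z up, the work surface at z = 0. Lengths are in m, angles in rad, forces in N, time in s.
With the tool pointing down it reaches from about 0.375 to 0.925 m from the base axis. Payload 3.1 kg.
Tool frame: the origin (TCP) lies midway between the tips of the shut fingers; the grasp point (between the pads) lies 19 mm behind it; z points along the fingers, y is the line along which they close (so a half turn about z gives the same grasp; the last joint's range is limited). The gripper opens to 85 mm and grips with 20 to 120 N. Pads are 22 mm wide; open, the fingers measure 114 mm over their backs; the gripper's body (76 mm by 85 mm) begins 54 mm behind the grasp point. The pads swing forward as they close: fully open they stand 13 mm farther back than shut.
Start: joints at [-1.386, 0.383, 0.044, 1.598, -0.018, 1.161, -0.05], TCP at [0.181, 0.624, 0.231] pointing down, gripper open.
Joint ranges: [-2.61, 2.61], [-0.41, 2.15], [-1.48, 1.57], [0, 2.5], [-1.57, 4.71], [0.05, 1.97], [-2.85, 2.85]. Speed limits (rad/s): [2.79, 2.79, 3.14, 3.14, 3.14, 3.14, 3.14].

### API

Orientations are given as a 3x3 rotation matrix whose columns are the frame's x, y, z axes.
In Python, from rig import state, vision, order gives the robot as it stands.
- The arm moves only by the tool send_rows, never from a script. Its argument "deltas" is a list of rows, each a list of 7 numbers: the shift along the tool's x, y, z in m, then the turn, a rotation vector about the tool's x, y, z in degrees, then the finger opening in m, from 0 to 0.0854. In form: [[dx, dy, dz, rx, ry, rz, gripper], ...]. A call has 1 to 10 rows; each row is the pose to reach, as a shift and turn from the pose commanded when the call began, along the tool's axes at that moment; what a row does not reach only later rows make up. A row lasts 1/8 s, in which the tool goes at most 62.5 mm and 10.7 degrees, less where a joint would pass 70% of its speed; a pose out of reach is approached as far as the arm can. A call with a gripper value outside its range is refused whole. The fingers move at their own pace and stop on an object; "squeeze" is the grip in N (left out, the last holds). Time passes only in rows, so rows that repeat a pose let the fingers close. It gives the time, the measured TCP pose, the force, the opening and the grip force at its end, in the units of the state.
- state(): the state, without advancing time (a new reading comes with each control period).
- vision.grab_frame(name): name is "scene" or "top" or "wrist"; returns (picture, depth): 420x560x3 uint8, blue, green, red; 420x560 float32, m along the optical axis (not along the pixel's ray), 0 where there is no reading.
- vision.calibration(name): a dict with "fx", "fy", "cx", "cy" (pixels), "cam_to_world" (4x4, takes a point from camera to world coordinates); the wrist camera has in their place "mount" (4x4, takes a point from camera to tool coordinates, whose origin is the TCP and whose axes are the flange's). Camera axes: x right, y down, z forward; pixel columns grow to the right and rows downward; lengths in m; the calibration is good to about 2 mm. The wrist camera is an equidistant fisheye: a pixel r from the principal point sees the ray r / f radians off the axis. A picture is of the moment at which its call begins: read the wrist's pose just before it. calibration takes no time and is no camera call.
- order.finish_job(): hands the job in; it is judged then, once.
The state is a dict: "time": time; "qpos": joint angles; "qd": joint speeds; "effort": joint torques, N m; "eef_pos": TCP position; "tool_rot": TCP orientation; "force": force on the tool from outside, world axes, zero at the start; "moment": the same for the moment, N m; "width": opening from 0.0 (shut) to 1.0 (fully open); "grasp_force": force on a finger pad.
Only numpy, scipy, OpenCV 4.12 (cv2) and the standard library are available. Lean on these libraries where they do the work, as an engineer would, in place of code of your own. Each camera call takes 0.05 s, during which the arm holds its last target. There are 200 camera calls.

## Working session

There is one attempt and no reset: what is moved stays moved. The work goes in short steps, Python scripts to look and compute and a tool call to move; the robot and the scene stay as the last step left them, time stands still between calls to the robot, and variables do not carry over. Pictures are saved under pics/ and viewed, at most 14 in all, crops included, and the job is handed in when it is done.

Besides the shell and the picture viewer there is one more tool, called after "Emit:" as name(argument=value, ...) on one line, values as JSON. send_rows: Moves the arm, as the interface text tells. Its arguments: {"type":"object","properties":{"deltas":{"type":"array"},"squeeze":{"type":"number"}},"required":["deltas"]}

```bash
mkdir -p pics; ls
cat > h.py <<'E'
import numpy as np, cv2
from rig import state, vision, order
def save(n,im): cv2.imwrite('pics/'+n+'.png',im)
E
python3 - <<'E'
from h import *
s=state(); print(s['time'],s['eef_pos'],s['tool_rot'])
for n in ('top','scene'):
    im,d=vision.grab_frame(n); np.savez(n+'.npz',im=im,d=d); save(n+'0',im)
    c=vision.calibration(n); print(n,c)
print(vision.calibration('wrist'))
E
```

```text
pics
0.0 [0.18112551 0.62326117 0.22986761] [[-9.60308194e-01  2.78940542e-01 -5.88221406e-04]
 [ 2.78941121e-01  9.60304772e-01 -2.56832534e-03]
 [-1.51538239e-04 -2.63046301e-03 -9.99996529e-01]]
top {'fx': 509.17268043461274, 'fy': 509.17268043461274, 'cx': 277.88056953850133, 'cy': 210.76066082342643, 'cam_to_world': array([[-2.19298103e-02, -9.82008962e-01,  1.87556611e-01,
         3.52761857e-01],
       [-9.99706429e-01,  1.96061035e-02, -1.42357180e-02,
        -4.47056002e-04],
       [ 1.03023483e-02, -1.87813736e-01, -9.82150631e-01,
         1.29678411e+00],
       [ 0.00000000e+00,  0.00000000e+00,  0.00000000e+00,
         1.00000000e+00]])}
scene {'fx': 460.7366023615347, 'fy': 460.7366023615347, 'cx': 283.4069753655708, 'cy': 210.62469158635434, 'cam_to_world': array([[-0.18399589,  0.63325425, -0.75175432,  1.51850719],
       [ 0.98289956,  0.12425278, -0.13590329,  0.1665889 ],
       [ 0.00734623, -0.76390464, -0.64528733,  0.83535357],
       [ 0.        ,  0.        ,  0.        ,  1.        ]])}
{'fx': 325.19226210127806, 'fy': 325.19226210127806, 'cx': 280.9675033859482, 'cy': 205.78522497148182, 'mount': array([[ 5.23633712e-04, -9.47156346e-01, -3.20771855e-01,
         8.22834416e-02],
       [ 9.99998637e-01, -6.21838050e-06,  1.65077693e-03,
        -1.49762428e-04],
       [-1.56553852e-03, -3.20772282e-01,  9.47155052e-01,
        -1.42908483e-01],
       [ 0.00000000e+00,  0.00000000e+00,  0.00000000e+00,
         1.00000000e+00]])}
```

View pics/top0.png

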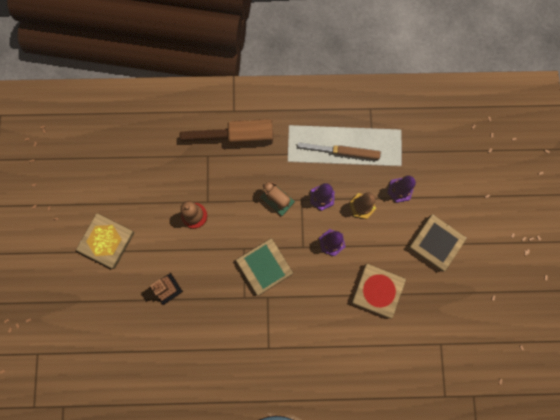

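View pics/scene0.png

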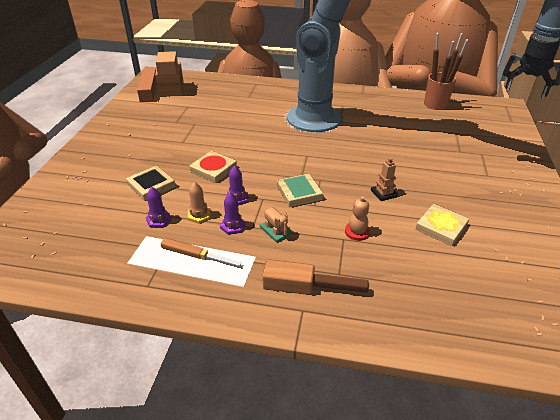

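The top view shows the plinths at about (105,241) yellow, (264,267) green, (379,291) red and (438,242) black. The carvings are the gourd (193,213), pagoda (163,289), elephant (278,198) and yellow lotus (364,204). Three purple look-alikes stand at (322,196), (333,242) and (403,188). The scene view agrees.

```bash
cat >> h.py <<'E'
def cloud(n,im,d):
    c=vision.calibration(n); v,u=np.mgrid[:420,:560]
    p=np.stack([(u-c['cx'])/c['fx']*d,(v-c['cy'])/c['fy']*d,d],-1)
    T=c['cam_to_world']; return p@T[:3,:3].T+T[:3,3]
def cast(n,uv,z):
    c=vision.calibration(n);T=c['cam_to_world']; uv=np.asarray(uv,float)
    r=np.c_[(uv[:,0]-c['cx'])/c['fx'],(uv[:,1]-c['cy'])/c['fy'],np.ones(len(uv))]@T[:3,:3].T
    return (T[:3,3]+r*((z-T[2,3])/r[:,2])[:,None])[:,:2]
def colours(im):
    h,s,v=cv2.split(cv2.cvtColor(im,cv2.COLOR_BGR2HSV)); h=h.astype(int)
    return dict(red=((h<5)|(h>174))&(s>190)&(v>60),yellow=(h>21)&(h<36)&(s>140)&(v>70),green=(h>45)&(h<95)&(s>80)&(v>25),
      black=(v<52)&(s<110),purple=(h>125)&(h<160)&(s>90)&(v>30))
E
python3 - <<'E'
from h import *
for n in ('top','scene'):
    f=np.load(n+'.npz'); im,d=f['im'],f['d']; P=cloud(n,im,d)
    ok=(d>0)&(P[...,0]>.2)&(P[...,0]<.95)&(abs(P[...,1])<.5)
    print(n,'table z',np.median(P[ok][:,2]))
    for k,m in colours(im).items():
        m=(m&ok).astype(np.uint8); N,L,st,ce=cv2.connectedComponentsWithStats(m)
        for i in range(1,N):
            if st[i,4]<25: continue
            q=P[L==i]; zm=np.median(q[:,2]); r=cv2.minAreaRect(cast(n,np.argwhere(L==i)[:,::-1],.026 if zm>.02 else .01).astype(np.float32))
            print(k,st[i],'med',q.mean(0).round(3),'z',np.percentile(q[:,2],[5,50,95]).round(3),'rect',np.round(r[0],4),np.round(r[1],3),round(r[2],1))
    # tall blobs
    m=(ok&(P[...,2]>.035)&(P[...,2]<.2)).astype(np.uint8)
    N,L,st,ce=cv2.connectedComponentsWithStats(m)
    for i in range(1,N):
        if st[i,4]>30:
            q=P[L==i]; print('tall',st[i],q.mean(0).round(3),'min',q.min(0).round(3),'max',q.max(0).round(3))
E
```

```text
top table z 0.0016587646112499188
red [189 211  17  17  62] med [0.575 0.182 0.011] z [0.008 0.011 0.015] rect [0.5754 0.1825] [0.02  0.054] 45.2
red [365 276  29  30 583] med [ 0.389 -0.264  0.028] z [0.024 0.028 0.031] rect [ 0.39   -0.2645] [0.069 0.071] 86.9
yellow [ 93 225  25  30 464] med [0.53  0.419 0.027] z [0.023 0.027 0.031] rect [0.531  0.4154] [0.06  0.073] 88.8
green [247 247  36  40 770] med [0.455 0.018 0.028] z [0.024 0.028 0.032] rect [0.4555 0.0184] [0.083 0.057] 30.6
black [388 179  22  21 247] med [ 0.64  -0.322  0.049] z [0.008 0.043 0.098] rect [ 0.6451 -0.3277] [0.036 0.056] 25.5
black [309 188  19  19 195] med [ 0.623 -0.119  0.046] z [0.009 0.04  0.099] rect [ 0.6279 -0.1207] [0.037 0.044] 32.8
black [260 193  20  19 129] med [0.621 0.002 0.011] z [0.004 0.011 0.015] rect [0.6212 0.0016] [0.059 0.016] 46.3
black [319 234  19  18 212] med [ 0.507 -0.139  0.05 ] z [0.009 0.041 0.102] rect [ 0.5088 -0.1416] [0.037 0.045] 32.2
black [161 274  21  30 131] med [0.402 0.248 0.011] z [0.007 0.011 0.015] rect [0.4053 0.2632] [0.054 0.057] 34.1
purple [407 176   8  17
[... 2476 characters left out ...]
[376 158  20  31 404] [0.418 0.265 0.074] min [0.396 0.238 0.035] max [0.437 0.293 0.125]
tall [224 166  21  57 680] [ 0.591 -0.138  0.072] min [ 0.504 -0.173  0.035] max [ 0.661 -0.108  0.115]
tall [189 182  18  30 357] [ 0.62  -0.23   0.072] min [ 0.596 -0.257  0.035] max [ 0.634 -0.211  0.116]
tall [147 187  18  30 370] [ 0.66  -0.331  0.072] min [ 0.634 -0.358  0.035] max [ 0.675 -0.315  0.115]
tall [349 197  20  32 465] [0.607 0.199 0.074] min [0.582 0.174 0.035] max [0.621 0.224 0.119]
tall [265 207  23  25 335] [ 0.645 -0.01   0.058] min [ 0.604 -0.045  0.035] max [0.667 0.022 0.074]
tall [ 263  260  106   28 1424] [0.812 0.082 0.046] min [ 0.779 -0.007  0.035] max [0.84  0.234 0.054]
```

Emit:
send_rows(deltas=[[-0.515,-0.294,-0.02,0,0,56,0.07],[-0.515,-0.294,-0.02,0,0,56,0.07],[-0.515,-0.294,-0.02,0,0,56,0.07],[-0.515,-0.294,-0.02,0,0,56,0.07],[-0.515,-0.294,-0.02,0,0,56,0.07],[-0.515,-0.294,-0.02,0,0,56,0.07],[-0.515,-0.294,-0.02,0,0,56,0.07],[-0.515,-0.294,-0.02,0,0,56,0.07],[-0.515,-0.294,-0.02,0,0,56,0.07],[-0.515,-0.294,-0.02,0,0,56,0.07]], squeeze=50)

```text
time: 1.35
eef_pos: [0.5961, 0.1929, 0.2512]
tool_rot: [[-0.3, 0.954, 0.001], [0.954, 0.3, -0.002], [-0.003, 0.0, -1.0]]
force: [-1.0, 0.5, -0.2]
width: 0.824
grasp_force: 0.0
```

```bash
cat >> h.py <<'E'
from scipy.spatial.transform import Rotation as Ro
CW=vision.calibration('wrist')
def wray(uv,s):   # camera pos and world rays of wrist pixels
    uv=np.atleast_2d(np.asarray(uv,float)); a=(uv-[CW['cx'],CW['cy']])/[CW['fx'],CW['fy']]
    th=np.linalg.norm(a,axis=1); k=np.sin(th)/np.maximum(th,1e-9)
    r=np.c_[a*k[:,None],np.cos(th)]
    R=np.array(s['tool_rot']); M=CW['mount']
    return np.array(s['eef_pos'])+R@M[:3,3], r@(R@M[:3,:3]).T
def wcast(uv,z,s):
    o,r=wray(uv,s); return (o+r*((z-o[2])/r[:,2])[:,None])[:,:2]
def wcloud(d,s):
    v,u=np.mgrid[:420,:560]; uv=np.stack([u.ravel(),v.ravel()],1)
    o,r=wray(uv,s); ax=np.array(s['tool_rot'])@CW['mount'][:3,2]
    return (o+r*(d.ravel()/(r@ax))[:,None]).reshape(420,560,3)
def look(name=None):
    s=state(); im,d=vision.grab_frame('wrist')
    if name: save(name,im)
    return s,im,d
def psi(s): R=np.array(s['tool_rot']); return np.degrees(np.arctan2(R[1,1],R[0,1]))
def goto(x,y,z,p,s=None):
    s=s or state(); R=np.array(s['tool_rot']); y0=np.radians(p)
    T=np.array([[np.sin(y0),np.cos(y0),0],[-np.cos(y0),np.sin(y0),0],[0,0,-1]])
    # tool x = y cross z
    T[:,0]=np.cross(T[:,1],T[:,2])
    d=R.T@(np.array([x,y,z])-s['eef_pos']); rv=np.degrees(Ro.from_matrix(R.T@T).as_rotvec())
    print('goto shift',d.round(4),'rot',rv.round(1),'| t',s['time'],'q7',round(s['qpos'][6],2),'psi',round(psi(s),1),'pos',np.round(s['eef_pos'],4))
E
python3 - <<'E'
from h import *
s,im,d=look('w1'); P=wcloud(d,s); goto(.595,.198,.25,18,s)
ok=(d>0)
print(np.median(P[ok][:,2]))
for z0,z1 in ((.045,.055),(.074,.094),(.025,.037)):
    q=P[ok&(P[...,2]>z0)&(P[...,2]<z1)]; q=q[np.hypot(q[:,0]-.595,q[:,1]-.198)<.06]
    print(z0,len(q),q.min(0).round(4),q.max(0).round(4)) if len(q) else 0
m=colours(im)['red']&ok; q=P[m]; print(len(q),q.min(0),q.max(0))
E
```

```text
goto shift [0.0052 0.0004 0.0011] rot [ 0.   0.1 -0.6] | t 1.35 q7 0.06 psi 17.4 pos [0.5961 0.1929 0.2512]
0.0004906635210318311
0.045 281 [0.5705 0.1874 0.0451] [0.6145 0.2203 0.055 ]
0.074 131 [0.5736 0.1958 0.0741] [0.6091 0.2171 0.0938]
0.025 53 [0.5692 0.2025 0.0252] [0.6118 0.2226 0.037 ]
671 [ 5.60101295e-01  1.70187476e-01 -4.07562515e-04] [0.6269375  0.2307966  0.01219798]
```

View pics/w1.png

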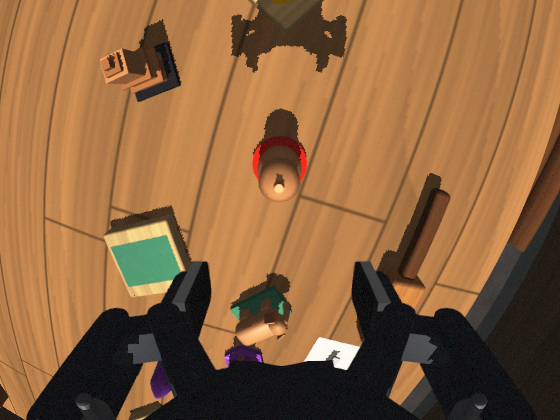

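The wrist view shows the gourd centred at about (279,165), with its red foot ring visible, clear of everything else. The foot measures 67 mm across at (0.594, 0.198), matching its given size.

Emit:
send_rows(deltas=[[0.0054,0,0.04,0,0,0,0.07],[0.0054,0,0.1,0,0,0,0.07],[0.0054,0,0.15,0,0,0,0.07],[0.0054,0,0.186,0,0,0,0.07],[0.0054,0,0.186,0,0,0,0.07],[0.0054,0,0.186,0,0,0,0.02],[0.0054,0,0.186,0,0,0,0.02],[0.0054,0,0.186,0,0,0,0.02],[0.0054,0,0.186,0,0,0,0.02],[0.0054,0,0.186,0,0,0,0.02]], squeeze=50)

```text
time: 2.65
eef_pos: [0.5935, 0.2038, 0.0677]
tool_rot: [[-0.305, 0.952, 0.003], [0.952, 0.305, 0.002], [0.001, 0.003, -1.0]]
force: [-2.5, -0.5, 6.9]
width: 0.455
grasp_force: 50.3
```

Emit:
send_rows(deltas=[[0,0,-0.03,0,0,0,0.02],[0,0,-0.085,0,0,0,0.02],[-0.02,-0.02,-0.14,0,0,5,0.02],[-0.425,-0.39,-0.145,0,0,52,0.02],[-0.425,-0.39,-0.145,0,0,52,0.02],[-0.425,-0.39,-0.145,0,0,52,0.02],[-0.425,-0.39,-0.145,0,0,52,0.02],[-0.425,-0.39,-0.145,0,0,52,0.02],[-0.425,-0.39,-0.145,0,0,52,0.02],[-0.425,-0.39,-0.145,0,0,52,0.02]])

```text
time: 3.9
eef_pos: [0.3959, -0.2211, 0.2093]
tool_rot: [[0.562, 0.827, 0.002], [0.827, -0.562, 0.001], [0.002, 0.001, -1.0]]
force: [1.3, -0.2, -3.0]
width: 0.455
grasp_force: 51.5
```

Emit:
send_rows(deltas=[[-0.09,-0.01,0,0,0,0,0.02],[-0.09,-0.01,0,0,0,0,0.02],[-0.09,-0.01,0,0,0,0,0.02],[-0.09,-0.01,0,0,0,0,0.02]])

```text
time: 4.4
eef_pos: [0.3388, -0.2875, 0.2092]
tool_rot: [[0.562, 0.827, 0.001], [0.827, -0.562, 0.001], [0.001, 0.0, -1.0]]
force: [-0.3, 0.8, -3.4]
width: 0.455
grasp_force: 51.5
```

Run:
```python
from h import *
s,im,d=look('w2'); P=wcloud(d,s); goto(.390,-.263,.21,-34,s); print(s['width'],s['grasp_force'])
m=colours(im)['red']&(d>0); N,L,st,ce=cv2.connectedComponentsWithStats(m.astype(np.uint8))
for i in range(1,N):
    if st[i,4]>60: q=P[L==i]; print(st[i],q.min(0).round(4),q.max(0).round(4),np.median(q,0).round(4))
```

```text
goto shift [ 0.049   0.0286 -0.0007] rot [ 0.  -0.1 -0.2] | t 4.4 q7 -0.0 psi -34.2 pos [ 0.3388 -0.2875  0.2092]
0.45483463858609086 51.48981268313946
[ 270   94   80   79 4919] [ 0.3508 -0.3033  0.0238] [ 0.431  -0.2231  0.029 ] [ 0.391  -0.2624  0.0267]
[ 229  185   97   71 2362] [ 0.3014 -0.3185  0.1445] [ 0.3668 -0.2577  0.1663] [ 0.349  -0.2718  0.1523]
```

View pics/w2.png

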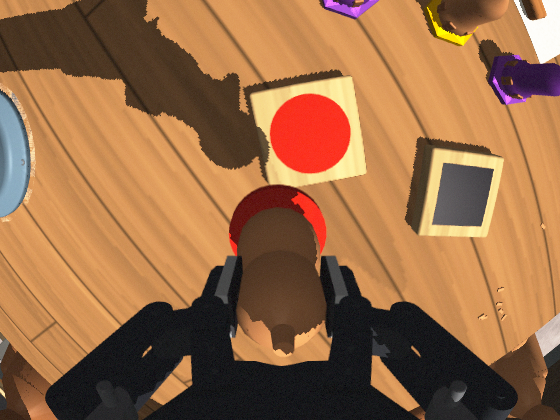

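The red pad is whole at (310,133) with its centre at (0.391,-0.263), and the held gourd's foot shows at (278,225).

```bash
cat >> h.py <<'E'
def tool(P,s): return (P-np.array(s['eef_pos']))@np.array(s['tool_rot'])
E
python3 - <<'E'
from h import *
s,im,d=look(); P=wcloud(d,s); m=colours(im)['red']&(d>0)&(P[...,2]>.1)
q=tool(P[m],s); z=np.median(q[:,2]); print(s['eef_pos'],z,q.min(0).round(4),q.max(0).round(4))
h=cv2.convexHull(q[:,:2].astype(np.float32))[:,0]; h=h[h[:,0]>.012]
from scipy.optimize import least_squares
r=least_squares(lambda p:np.hypot(*(h-p[:2]).T)-.033,[0,0]); print('centre',r.x,'res',abs(r.fun).max()); cx,cy=r.x
c=np.array([.391,-.263]); R=np.array(s['tool_rot'])[:2,:2]; t=c-R@r.x
goto(t[0],t[1],.21,psi(s),s)
E
```

```text
[ 0.33917193 -0.28713498  0.20919237] 0.05688222909607489 [-0.0205 -0.0348  0.0415] [0.0277 0.0304 0.0645]
centre [-0.00545897 -0.00219362] res 0.0002737086027554819
goto shift [ 0.0545  0.0316 -0.0008] rot [ 0. -0.  0.] | t 4.45 q7 -0.0 psi -34.1 pos [ 0.3392 -0.2871  0.2092]
```

Emit:
send_rows(deltas=[[0.0545,0.0316,0,0,0,0,0.02],[0.0545,0.0316,0.02,0,0,0,0.02],[0.0545,0.0316,0.065,0,0,0,0.02],[0.0545,0.0316,0.1,0,0,0,0.02],[0.0545,0.0316,0.11,0,0,0,0.02],[0.0545,0.0316,0.113,0,0,0,0.02],[0.0545,0.0316,0.115,0,0,0,0.02],[0.0545,0.0316,0.115,0,0,0,0.02]])

```text
time: 5.5
eef_pos: [0.3961, -0.2614, 0.0954]
tool_rot: [[0.562, 0.827, 0.003], [0.827, -0.562, -0.0], [0.001, 0.002, -1.0]]
force: [0.3, -0.6, -2.9]
width: 0.455
grasp_force: 51.7
```

Run:
```python
from h import *
s=state(); print(s['eef_pos'],s['force'],s['grasp_force'])
```

```text
[ 0.39612567 -0.26139834  0.09536784] [ 0.2602875  -0.57358245 -2.92624479] 51.68408035766333
```

Emit:
send_rows(deltas=[[0.0014,-0.001,0.001,0,0,0,0.02],[0.0014,-0.001,0.002,0,0,0,0.02],[0.0014,-0.001,0.0025,0,0,0,0.02],[0.0014,-0.001,0.0025,0,0,0,0.02]])

```text
time: 6.0
eef_pos: [0.3957, -0.2595, 0.0937]
tool_rot: [[0.562, 0.827, 0.001], [0.827, -0.562, 0.002], [0.002, -0.0, -1.0]]
force: [-3.7, 2.8, 13.2]
width: 0.455
grasp_force: 52.9
```

Emit:
send_rows(deltas=[[0,0,0,0,0,0,0.065],[0,0,0,0,0,0,0.07],[0,0,0,0,0,0,0.07],[0,0,-0.05,0,0,0,0.07],[0,0,-0.1,0,0,0,0.07],[0.141,0.166,-0.16,0,0,-39,0.07],[0.141,0.166,-0.16,0,0,-39,0.07],[0.141,0.166,-0.16,0,0,-39,0.07],[0.141,0.166,-0.16,0,0,-39,0.07],[0.141,0.166,-0.16,0,0,-39,0.07]])

```text
time: 7.25
eef_pos: [0.6153, -0.234, 0.2518]
tool_rot: [[-0.089, 0.996, 0.002], [0.996, 0.089, -0.001], [-0.001, 0.002, -1.0]]
force: [0.2, 0.7, -0.4]
width: 0.818
grasp_force: 0.0
```

Emit:
send_rows(deltas=[[0,0,0,0,0,0,0.07],[0,0,0,0,0,0,0.07]])

```text
time: 7.5
eef_pos: [0.6096, -0.237, 0.2513]
tool_rot: [[-0.081, 0.997, -0.002], [0.997, 0.081, 0.0], [0.001, -0.002, -1.0]]
force: [-0.4, 0.8, -0.3]
width: 0.819
grasp_force: 0.0
```

Run:
```python
from h import *
s,im,d=look('w3'); P=wcloud(d,s); goto(.612,-.236,.25,5,s)
np.savez('w3.npz',im=im,d=d)
m=colours(im)['yellow']&(d>0)&(P[...,1]<0)&(P[...,2]<.02); q=P[m]; print(len(q),q.min(0).round(4),q.max(0).round(4))
for z0,z1 in ((.045,.08),):
    q=P[(d>0)&(P[...,2]>z0)&(P[...,2]<z1)]; q=q[np.hypot(q[:,0]-.61,q[:,1]+.236)<.045]; print(len(q),q.min(0).round(4),q.max(0).round(4))
```

```text
goto shift [0.0008 0.0025 0.0013] rot [-0.1 -0.  -0.4] | t 7.5 q7 0.67 psi 4.6 pos [ 0.6096 -0.237   0.2513]
419 [ 0.5758 -0.2609 -0.0007] [ 0.7675 -0.1676  0.02  ]
168 [ 0.592  -0.2331  0.0451] [ 0.6257 -0.2189  0.0797]
```

View pics/w3.png

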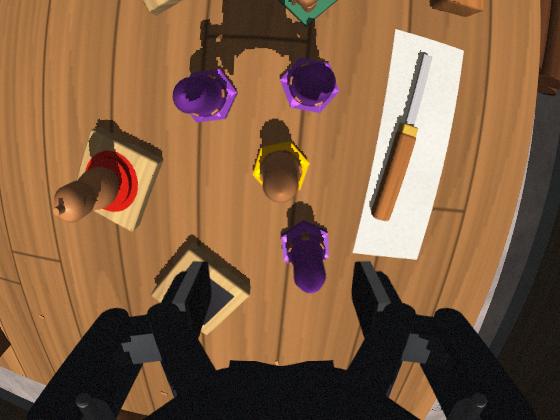

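The gourd stands centred on the red pad at about (110,180). The lotus is at (280,170), with about 50 mm clear around it.

Emit:
send_rows(deltas=[[0,0,0.05,0,0,0,0.065],[0,0,0.11,0,0,0,0.065],[0,0,0.16,0,0,0,0.065],[0,0,0.19,0,0,0,0.065],[0,0,0.197,0,0,0,0.065],[0,0,0.197,0,0,0,0.02],[0,0,0.197,0,0,0,0.02],[0,0,0.197,0,0,0,0.02],[0,0,0.197,0,0,0,0.02],[0,0,0.197,0,0,0,0.02]], squeeze=50)

```text
time: 8.8
eef_pos: [0.6121, -0.237, 0.0567]
tool_rot: [[-0.083, 0.997, 0.002], [0.997, 0.083, -0.001], [-0.001, 0.002, -1.0]]
force: [-2.3, -0.0, 6.5]
width: 0.409
grasp_force: 50.0
```

Emit:
send_rows(deltas=[[0,0,-0.03,0,0,0,0.02],[0,0,-0.09,0,0,0,0.02],[0,0,-0.14,0,0,0,0.02],[0.602,0.012,-0.15,0,0,-33,0.02],[0.602,0.012,-0.15,0,0,-33,0.02],[0.602,0.012,-0.15,0,0,-33,0.02],[0.602,0.012,-0.15,0,0,-33,0.02],[0.602,0.012,-0.15,0,0,-33,0.02],[0.602,0.012,-0.15,0,0,-33,0.02],[0.602,0.012,-0.15,0,0,-33,0.02]])

```text
time: 10.05
eef_pos: [0.5829, 0.2028, 0.2018]
tool_rot: [[-0.613, 0.79, 0.0], [0.79, 0.613, 0.001], [0.0, 0.001, -1.0]]
force: [-0.1, -0.7, -2.1]
width: 0.41
grasp_force: 50.7
```

Run:
```python
from h import *
goto(.574,.364,.207,38)
```

```text
goto shift [ 0.1329  0.0918 -0.0051] rot [ 0.  -0.  -0.2] | t 10.05 q7 0.45 psi 37.8 pos [0.5829 0.2028 0.2018]
```

Emit:
send_rows(deltas=[[0.13,0.09,-0.005,0,0,0,0.02],[0.13,0.09,-0.005,0,0,0,0.02],[0.13,0.09,-0.005,0,0,0,0.02],[0.13,0.09,-0.005,0,0,0,0.02],[0.13,0.09,-0.005,0,0,0,0.02]])

```text
time: 10.68
eef_pos: [0.575, 0.3571, 0.2063]
tool_rot: [[-0.612, 0.791, -0.0], [0.791, 0.612, -0.002], [-0.001, -0.002, -1.0]]
force: [0.7, -0.5, -2.3]
width: 0.403
grasp_force: 50.7
```

Run:
```python
from h import *
s,im,d=look('w4'); P=wcloud(d,s); np.savez('w4.npz',im=im,d=d); goto(.531,.42,.207,38,s)
m=colours(im)['yellow']&(d>0); N,L,st,ce=cv2.connectedComponentsWithStats(m.astype(np.uint8))
for i in range(1,N):
    if st[i,4]>60:
        q=tool(P[L==i],s); print(st[i],q.min(0).round(4),q.max(0).round(4),np.median(q,0).round(4))
        h=cv2.convexHull(q[:,:2].astype(np.float32)); print(cv2.minEnclosingCircle(h)); a=cv2.approxPolyDP(h,.006,True)[:,0]; print(a.round(4).tolist())
```

```text
goto shift [ 0.0766  0.0038 -0.0008] rot [-0.1  0.1 -0.2] | t 10.675 q7 0.23 psi 37.8 pos [0.575  0.3571 0.2063]
[ 240   66   88   80 3757] [ 0.0372 -0.0398  0.1765] [0.1162 0.0458 0.1821] [ 0.0772 -0.0044  0.1795]
((0.07639983296394348, 0.002923384075984359), 0.04370716214179993)
[[0.11620000004768372, -0.014999999664723873], [0.10750000178813934, 0.031599998474121094], [0.07090000063180923, 0.04580000042915344], [0.03739999979734421, 0.02239999920129776], [0.04019999876618385, -0.021400000900030136], [0.08169999718666077, -0.03959999978542328]]
[ 225  180  108   74 1527] [-0.057  -0.0507  0.0277] [0.0335 0.0602 0.2069] [ 0.0167 -0.01    0.0457]
((-0.024072322994470596, 0.009030081331729889), 0.06094611436128616)
[[0.0272000003606081, -0.023800000548362732], [0.03350000083446503, 0.00930000003427267], [0.007799999788403511, 0.03200000151991844], [-0.05700000002980232, 0.06019999831914902], [-0.03579999879002571, -0.050700001418590546]]
```

View pics/w4.png

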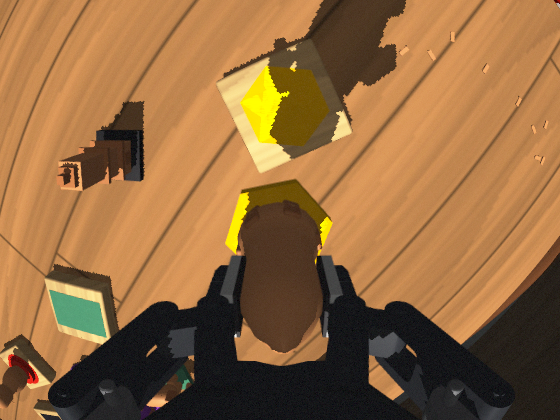

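The yellow pad is whole at (285,105), partly in shadow. The held lotus foot shows three corners, near (237,192), (296,180) and (331,217).

```bash
cat >> h.py <<'E'
def harm(h,c,n):
    """angle (deg, mod 360/n) of the corners of a regular outline h (Nx2) about c"""
    a=np.arange(0,360,.5); t=np.degrees(np.arctan2(*(h-c).T[::-1]))%360; o=np.argsort(t)
    r=np.interp(a,t[o],np.hypot(*(h-c).T)[o],period=360)
    return np.degrees(np.angle(np.sum(r*np.exp(1j*n*np.radians(a)))))/n
E
python3 - <<'E'
from h import *
s=state(); f=np.load('w4.npz'); im,d=f['im'],f['d']; m=colours(im)['yellow']&(d>0); N,L,st,ce=cv2.connectedComponentsWithStats(m.astype(np.uint8),)
i=[i for i in range(1,N) if st[i,4]>3000][0]
mm=cv2.morphologyEx((L==i).astype(np.uint8),cv2.MORPH_CLOSE,np.ones((7,7)))
ct=max(cv2.findContours(mm,0,cv2.CHAIN_APPROX_NONE)[0],key=cv2.contourArea); ct=cv2.convexHull(ct)
mk=cv2.fillPoly(np.zeros((420,560),np.uint8),[ct],1); w=np.argwhere(mk)[:,::-1]
z=.026; tx=lambda uv: tool(np.c_[wcast(uv,z,s),np.full(len(uv),z)],s)[:,:2]
A=tx(w); c=A.mean(0); c2=cv2.findContours(mk,0,cv2.CHAIN_APPROX_NONE)[0][0][:,0]
H=tx(c2); M=cv2.moments(H.astype(np.float32)); c=np.array([M['m10'],M['m01']])/M['m00']
print('pad',c,harm(H,c,6),'R',np.hypot(*(H-c).T).max())
E
```

```text
pad [0.07649159 0.00341881] -24.972550912752812 R 0.043940156761473684
```

Emit:
send_rows(deltas=[[0.0747,0.004,0,0,0,16.5,0.02],[0.0747,0.004,0.03,0,0,16.5,0.02],[0.0747,0.004,0.08,0,0,16.5,0.02],[0.0747,0.004,0.105,0,0,16.5,0.02],[0.0747,0.004,0.11,0,0,16.5,0.02],[0.0747,0.004,0.11,0,0,16.5,0.02]])

```text
time: 11.48
eef_pos: [0.5338, 0.4187, 0.0979]
tool_rot: [[-0.361, 0.933, 0.001], [0.933, 0.361, 0.0], [-0.0, 0.001, -1.0]]
force: [0.0, 0.5, -2.6]
width: 0.403
grasp_force: 50.7
```

Run:
```python
from h import *
s,im,d=look('w5'); goto(.5325,.4186,.0827,21.3,s); P=wcloud(d,s)
m=colours(im)['yellow']&(d>0); N,L,st,ce=cv2.connectedComponentsWithStats(m.astype(np.uint8))
for i in range(1,N):
    if st[i,4]>60:
        q=tool(P[L==i],s); print(st[i],q.min(0).round(4),q.max(0).round(4),np.median(q,0).round(4))
```

```text
goto shift [ 0.0003 -0.0013  0.0152] rot [ 0.1  0.  -0.1] | t 11.475 q7 -0.1 psi 21.2 pos [0.5338 0.4187 0.0979]
[ 217  160  122   94 3537] [-0.0184 -0.0455  0.0212] [0.0425 0.0406 0.0733] [ 0.021  -0.0075  0.0704]
```

View pics/w5.png

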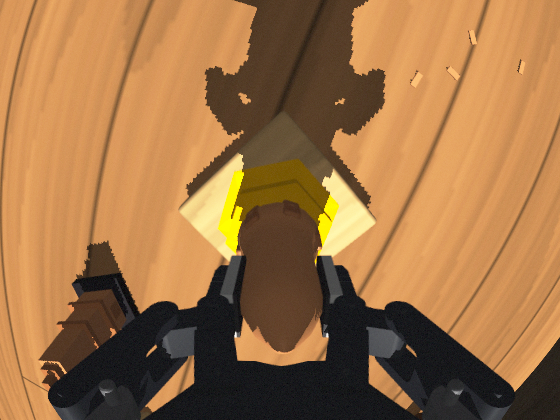

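The held foot's edges run parallel to the pad's edges, with the foot apex at (296,180) inside the pad apex at (296,160).

Emit:
send_rows(deltas=[[0,-0.001,0.008,0,0,0,0.02],[0,-0.001,0.012,0,0,0,0.02],[0,-0.001,0.014,0,0,0,0.02],[0,-0.001,0.0155,0,0,0,0.02],[0,-0.001,0.0155,0,0,0,0.02]])

```text
time: 12.15
eef_pos: [0.5312, 0.4198, 0.0828]
tool_rot: [[-0.363, 0.932, -0.001], [0.932, 0.363, 0.0], [0.001, -0.001, -1.0]]
force: [-3.7, -1.9, 5.3]
width: 0.408
grasp_force: 51.5
```

Emit:
send_rows(deltas=[[0,0,0,0,0,0,0.06],[0,0,0,0,0,0,0.065],[0,0,0,0,0,0,0.065],[0,0,-0.05,0,0,0,0.065],[0,0,-0.11,0,0,0,0.065],[-0.101,-0.165,-0.175,0,0,-10,0.065],[-0.101,-0.165,-0.175,0,0,-10,0.065],[-0.101,-0.165,-0.175,0,0,-10,0.065],[-0.101,-0.165,-0.175,0,0,-10,0.065],[-0.101,-0.165,-0.175,0,0,-10,0.065]])

```text
time: 13.4
eef_pos: [0.4145, 0.2647, 0.2573]
tool_rot: [[-0.518, 0.855, 0.001], [0.855, 0.518, 0.003], [0.002, 0.002, -1.0]]
force: [-0.5, 0.3, -0.9]
width: 0.762
grasp_force: 0.0
```

Emit:
send_rows(deltas=[[0,0,0,0,0,0,0.06],[0,0,0,0,0,0,0.06]])

```text
time: 13.65
eef_pos: [0.4148, 0.2663, 0.2561]
tool_rot: [[-0.52, 0.854, 0.0], [0.854, 0.52, -0.001], [-0.001, -0.0, -1.0]]
force: [-1.0, 0.3, 0.0]
width: 0.699
grasp_force: 0.0
```

Run:
```python
from h import *
s,im,d=look('w6'); P=wcloud(d,s); np.savez('w6.npz',im=im,d=d); goto(.414,.266,.25,31,s)
near=(d>0)&(np.hypot(P[...,0]-.413,P[...,1]-.266)<.06)
m=near&colours(im)['black']&(P[...,2]>.006)&(P[...,2]<.014); q=P[m]
r=cv2.minAreaRect(q[:,:2].astype(np.float32)); print('foot',len(q),r)
for a,b,w in ((.112,.13,0),(.1,.112,26),(.061,.068,36),(.034,.040,42)):
    q=P[near&(P[...,2]>a)&(P[...,2]<b)]; print(a,w,len(q),cv2.minAreaRect(q[:,:2].astype(np.float32)) if len(q) else 0)
for z0 in ():pass
```

```text
goto shift [ 0.0001 -0.0008  0.0061] rot [-0.   0.1  0.3] | t 13.65 q7 -0.07 psi 31.3 pos [0.4148 0.2663 0.2561]
foot 357 ((0.4037978947162628, 0.2734544277191162), (0.054214902222156525, 0.038445573300123215), 32.83584976196289)
0.112 0 248 ((0.40819457173347473, 0.26470088958740234), (0.017514728009700775, 0.01838640496134758), 31.45195770263672)
0.1 26 524 ((0.4079696536064148, 0.26456981897354126), (0.025621280074119568, 0.02686048112809658), 31.765287399291992)
0.061 36 369 ((0.40853744745254517, 0.26456671953201294), (0.03509911149740219, 0.035649821162223816), 33.002620697021484)
0.034 42 303 ((0.40813371539115906, 0.26522013545036316), (0.040957678109407425, 0.040354155004024506), 32.55815124511719)
```

View pics/w6.png

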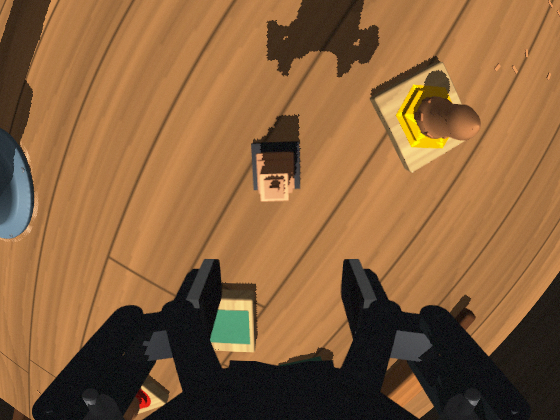

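The lotus stands on the yellow pad with its edges parallel, at (425,117). The pagoda is at (275,175), turned 32.5°, with its centre at (0.408, 0.265).

Emit:
send_rows(deltas=[[0.0022,-0.0066,0.04,0,0,-1.2,0.055],[0.0022,-0.0066,0.1,0,0,-1.2,0.055],[0.0022,-0.0066,0.15,0,0,-1.2,0.055],[0.0022,-0.0066,0.18,0,0,-1.2,0.055],[0.0022,-0.0066,0.185,0,0,-1.2,0.055],[0.0022,-0.0066,0.185,0,0,-1.2,0.015],[0.0022,-0.0066,0.185,0,0,-1.2,0.015],[0.0022,-0.0066,0.185,0,0,-1.2,0.015],[0.0022,-0.0066,0.185,0,0,-1.2,0.015],[0.0022,-0.0066,0.185,0,0,-1.2,0.015]], squeeze=50)

```text
time: 14.95
eef_pos: [0.4086, 0.2647, 0.0727]
tool_rot: [[-0.537, 0.843, 0.002], [0.843, 0.537, 0.002], [0.001, 0.002, -1.0]]
force: [-0.3, -0.5, 6.5]
width: 0.298
grasp_force: 55.2
```

Emit:
send_rows(deltas=[[0,0,-0.03,0,0,0,0.015],[0,0,-0.09,0,0,0,0.015],[0,0,-0.15,0,0,0,0.015],[-0.653,-0.348,-0.165,0,0,70.5,0.015],[-0.653,-0.348,-0.165,0,0,70.5,0.015],[-0.653,-0.348,-0.165,0,0,70.5,0.015],[-0.653,-0.348,-0.165,0,0,70.5,0.015],[-0.653,-0.348,-0.165,0,0,70.5,0.015],[-0.653,-0.348,-0.165,0,0,70.5,0.015],[-0.653,-0.348,-0.165,0,0,70.5,0.015]])

```text
time: 16.2
eef_pos: [0.4404, -0.1735, 0.2299]
tool_rot: [[0.618, 0.786, 0.0], [0.786, -0.618, 0.003], [0.003, -0.002, -1.0]]
force: [1.3, 0.5, -3.5]
width: 0.3
grasp_force: 54.1
```

Run:
```python
from h import *
goto(.465,-.473,.238,-38)
```

```text
goto shift [-0.2201  0.2046 -0.009 ] rot [-0.1 -0.1 -0.2] | t 16.2 q7 -0.32 psi -38.2 pos [ 0.4404 -0.1735  0.2299]
```

Emit:
send_rows(deltas=[[-0.22,0.2,-0.009,0,0,0,0.015],[-0.22,0.2,-0.009,0,0,0,0.015],[-0.22,0.2,-0.009,0,0,0,0.015],[-0.22,0.2,-0.009,0,0,0,0.015],[-0.22,0.2,-0.009,0,0,0,0.015],[-0.22,0.2,-0.009,0,0,0,0.015],[-0.22,0.2,-0.009,0,0,0,0.015]])

```text
time: 17.08
eef_pos: [0.4633, -0.4676, 0.2381]
tool_rot: [[0.616, 0.788, -0.001], [0.788, -0.616, 0.003], [0.001, -0.003, -1.0]]
force: [-0.2, 0.8, -1.8]
width: 0.299
grasp_force: 54.1
```

Run:
```python
from h import *
s,im,d=look('w7'); P=wcloud(d,s); np.savez('w7.npz',im=im,d=d); goto(.508,-.418,.238,-38,s)
T=tool(P,s)
v=cv2.cvtColor(im,cv2.COLOR_BGR2HSV)
pl=(d>0)&(abs(P[...,2]-.027)<.006)&(np.hypot(P[...,0]-.508,P[...,1]+.418)<.085)
r=cv2.minAreaRect(T[pl][:,:2].astype(np.float32)); print('plinth',r)
for vm in (75,95):
    m=pl&(v[...,2]<vm)&(v[...,1]<110); N,L,st,ce=cv2.connectedComponentsWithStats(m.astype(np.uint8))
    i=1+np.argmax(st[1:,4]); print('pad',st[i],cv2.minAreaRect(T[L==i][:,:2].astype(np.float32)))
m=(d>0)&(v[...,2]<75)&(abs(P[...,2]-(s['eef_pos'][2]-.0727+.01))<.004)&(T[...,0]>-.04)&(abs(T[...,1])<.04)
q=T[m][:,:2]; print('foot',len(q),q.min(0),q.max(0),cv2.minAreaRect(q.astype(np.float32)))
```

```text
goto shift [0.0667 0.0047 0.0002] rot [-0.2 -0.1 -0. ] | t 17.075 q7 0.45 psi -38.0 pos [ 0.4633 -0.4676  0.2381]
plinth ((0.06450764089822769, 0.006458066403865814), (0.10595288127660751, 0.10575904697179794), 89.08110046386719)
pad [ 253   83   68   68 3925] ((0.06486692279577255, 0.006024409085512161), (0.07378987967967987, 0.07275030761957169), 88.8729476928711)
pad [ 252   83   69   68 4457] ((0.06479957699775696, 0.005773823708295822), (0.07429362088441849, 0.07287510484457016), 88.8729476928711)
foot 1680 [-0.02514452 -0.02954159] [0.02988235 0.02810066] ((0.002560993656516075, -0.0008190423250198364), (0.057137515395879745, 0.054645780473947525), 89.22595977783203)
```

View pics/w7.png

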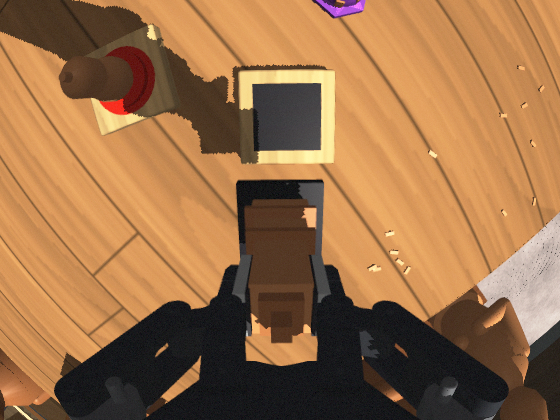

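The black pad is at (287,116) and the held foot at (280,215), parallel to it.

Emit:
send_rows(deltas=[[0.0638,0.0067,0,0,0,0,0.015],[0.0638,0.0067,0.02,0,0,0,0.015],[0.0638,0.0067,0.075,0,0,0,0.015],[0.0638,0.0067,0.115,0,0,0,0.015],[0.0638,0.0067,0.126,0,0,0,0.015],[0.0638,0.0067,0.126,0,0,0,0.015]])

```text
time: 17.88
eef_pos: [0.5089, -0.4212, 0.1134]
tool_rot: [[0.614, 0.789, -0.0], [0.789, -0.614, 0.001], [0.001, -0.001, -1.0]]
force: [-0.4, -0.0, -0.9]
width: 0.296
grasp_force: 54.0
```

Run:
```python
from h import *
s=state(); goto(.5079,-.4214,.0987,-38)
```

```text
goto shift [-0.0008 -0.0007  0.0147] rot [-0.  -0.   0.1] | t 17.875 q7 0.43 psi -37.9 pos [ 0.5089 -0.4212  0.1134]
```

Emit:
send_rows(deltas=[[-0.0006,-0.0006,0.008,0,0,0,0.015],[-0.0006,-0.0006,0.012,0,0,0,0.015],[-0.0006,-0.0006,0.014,0,0,0,0.015],[-0.0006,-0.0006,0.015,0,0,0,0.015],[-0.0006,-0.0006,0.015,0,0,0,0.015]])

```text
time: 18.5
eef_pos: [0.5075, -0.4228, 0.099]
tool_rot: [[0.616, 0.788, 0.0], [0.788, -0.616, 0.0], [0.0, 0.0, -1.0]]
force: [0.1, 0.8, 0.9]
width: 0.296
grasp_force: 54.2
```

Emit:
send_rows(deltas=[[0,0,0.0006,0,0,0,0.015],[0,0,0.0006,0,0,0,0.05],[0,0,0.0006,0,0,0,0.06],[0,0,0,0,0,0,0.06],[0,0,-0.05,0,0,0,0.06],[0,0,-0.11,0,0,0,0.06],[0.1,-0.04,-0.14,0,0,2,0.06],[0.403,-0.152,-0.14,0,0,2,0.06],[0.403,-0.152,-0.14,0,0,2,0.06],[0.403,-0.152,-0.14,0,0,2,0.06]])

```text
time: 19.75
eef_pos: [0.5812, -0.1842, 0.2321]
tool_rot: [[0.643, 0.766, 0.001], [0.766, -0.643, 0.0], [0.001, 0.001, -1.0]]
force: [0.3, -0.0, 0.4]
width: 0.703
grasp_force: 0.0
```

Run:
```python
from h import *
goto(.636,-.012,.235,-40)
```

```text
goto shift [ 0.1671 -0.0687 -0.0028] rot [ 0. -0. -0.] | t 19.75 q7 -0.07 psi -40.0 pos [ 0.5812 -0.1842  0.2321]
```

Emit:
send_rows(deltas=[[0.16,-0.067,-0.003,0,0,0,0.06],[0.16,-0.067,-0.003,0,0,0,0.06],[0.16,-0.067,-0.003,0,0,0,0.06],[0.16,-0.067,-0.003,0,0,0,0.06],[0.16,-0.067,-0.003,0,0,0,0.06]])

```text
time: 20.38
eef_pos: [0.6319, -0.0211, 0.2348]
tool_rot: [[0.643, 0.766, -0.0], [0.766, -0.643, -0.001], [-0.001, 0.001, -1.0]]
force: [-0.0, -0.9, -0.7]
width: 0.704
grasp_force: 0.0
```

Run:
```python
from h import *
s,im,d=look('w8'); P=wcloud(d,s); np.savez('w8.npz',im=im,d=d); goto(.636,-.012,.235,-40,s)
near=(d>0)&(np.hypot(P[...,0]-.636,P[...,1]+.012)<.065)
for n,a,b in (('torso',.055,.0635),('head',.066,.08),('foot',.006,.013)):
    m=near&(P[...,2]>a)&(P[...,2]<b)
    if n=='foot': m&=colours(im)['green']
    q=P[m]; print(n,len(q),q[:,:2].mean(0),cv2.minAreaRect(q[:,:2].astype(np.float32)))
```

```text
goto shift [ 0.0096 -0.0027 -0.0002] rot [0.  0.1 0. ] | t 20.375 q7 -0.34 psi -40.0 pos [ 0.6319 -0.0211  0.2348]
torso 1378 [ 0.62937335 -0.01842081] ((0.6355567574501038, -0.011718276888132095), (0.07646846026182175, 0.02971455082297325), 47.436161041259766)
head 489 [0.65068974 0.00514122] ((0.6508608460426331, 0.005440879613161087), (0.021282639354467392, 0.033917494118213654), 46.8737678527832)
foot 771 [ 0.63672154 -0.0111428 ] ((0.6312640905380249, -0.0163591206073761), (0.0759291797876358, 0.049046844244003296), 47.93278503417969)
```

View pics/w8.png

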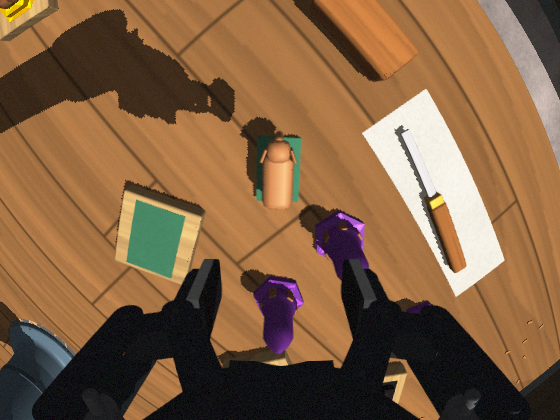

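The elephant at (278,172) has its head toward +tool x, yaw 47.7°, foot centre (0.631, -0.016). The nearest purple foot is at (342,230), clear of the fingers. The green plinth is at (158,235).

Emit:
send_rows(deltas=[[-0.0027,-0.0037,0.05,0,0,2.3,0.055],[-0.0027,-0.0037,0.11,0,0,2.3,0.055],[-0.0027,-0.0037,0.17,0,0,2.3,0.055],[-0.0027,-0.0037,0.2,0,0,2.3,0.055],[-0.0027,-0.0037,0.206,0,0,2.3,0.055],[-0.0027,-0.0037,0.206,0,0,2.3,0.02],[-0.0027,-0.0037,0.206,0,0,2.3,0.02],[-0.0027,-0.0037,0.206,0,0,2.3,0.02],[-0.0027,-0.0037,0.206,0,0,2.3,0.02],[-0.0027,-0.0037,0.206,0,0,2.3,0.02]], squeeze=50)

```text
time: 21.68
eef_pos: [0.6291, -0.0209, 0.0308]
tool_rot: [[0.673, 0.739, 0.003], [0.739, -0.673, -0.0], [0.002, 0.003, -1.0]]
force: [-0.4, -0.2, 6.0]
width: 0.365
grasp_force: 51.2
```

Emit:
send_rows(deltas=[[0,0,-0.03,0,0,0,0.02],[0,0,-0.09,0,0,0,0.02],[0,0,-0.15,0,0,0,0.02],[-0.155,-0.072,-0.17,0,0,17,0.02],[-0.155,-0.072,-0.17,0,0,17,0.02],[-0.155,-0.072,-0.17,0,0,17,0.02],[-0.155,-0.072,-0.17,0,0,17,0.02],[-0.155,-0.072,-0.17,0,0,17,0.02],[-0.155,-0.072,-0.17,0,0,17,0.02]])

```text
time: 22.8
eef_pos: [0.4713, -0.0855, 0.1991]
tool_rot: [[0.859, 0.512, 0.001], [0.512, -0.859, -0.001], [0.0, 0.001, -1.0]]
force: [0.6, -0.7, -2.1]
width: 0.368
grasp_force: 50.6
```

Run:
```python
from h import *
s,im,d=look('w9'); P=wcloud(d,s); np.savez('w9.npz',im=im,d=d); goto(.456,.019,.2,-59.6,s)
T=tool(P,s); g=colours(im)['green']&(d>0)
m=g&(abs(P[...,2]-.027)<.006); print('pad',m.sum(),cv2.minAreaRect(T[m][:,:2].astype(np.float32)))
pl=(d>0)&(abs(P[...,2]-.027)<.006)&(np.hypot(P[...,0]-.456,P[...,1]-.019)<.085); print('plinth',cv2.minAreaRect(T[pl][:,:2].astype(np.float32)))
m=g&(abs(P[...,2]-(s['eef_pos'][2]-.0308+.01))<.005)&(T[...,0]>-.05)&(abs(T[...,1])<.04)
q=T[m][:,:2]; print('foot',len(q),q.min(0),q.max(0),cv2.minAreaRect(q.astype(np.float32)),P[m][:,2].mean())
```

```text
goto shift [ 0.0404 -0.0976 -0.001 ] rot [ 0.1 -0.   0.4] | t 22.8 q7 -0.6 psi -59.2 pos [ 0.4713 -0.0855  0.1991]
pad 5391 ((0.041239384561777115, -0.09765858948230743), (0.06556636095046997, 0.09140349924564362), 89.83296203613281)
plinth ((0.04145129397511482, -0.0970068871974945), (0.10470458120107651, 0.10519680380821228), 0.5382760763168335)
foot 2573 [ 0.00537398 -0.02478468] [0.04351183 0.02496404] ((0.02456483244895935, 3.5101547837257385e-05), (0.03805244341492653, 0.049648601561784744), 0.38248535990715027) 0.17837640833780807
```

View pics/w9.png

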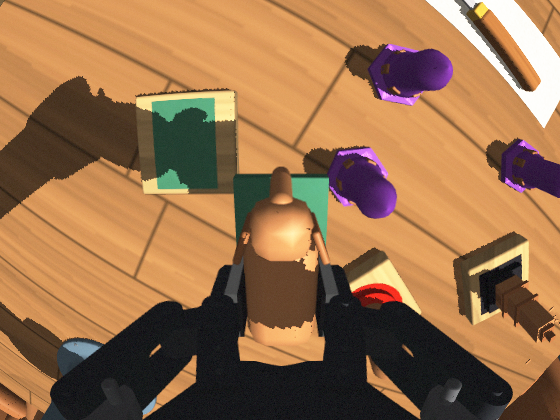

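The green pad at (186,143) and the held foot at (281,200) are parallel.

Emit:
send_rows(deltas=[[0.0358,-0.0977,0,0,0,0,0.02],[0.0358,-0.0977,0,0,0,0,0.02],[0.0358,-0.0977,0.05,0,0,0,0.02],[0.0358,-0.0977,0.105,0,0,0,0.02],[0.0358,-0.0977,0.129,0,0,0,0.02],[0.0358,-0.0977,0.129,0,0,0,0.02],[0.0358,-0.0977,0.129,0,0,0,0.02]])

```text
time: 23.72
eef_pos: [0.4527, 0.0155, 0.0708]
tool_rot: [[0.86, 0.51, 0.002], [0.51, -0.86, -0.001], [0.002, 0.002, -1.0]]
force: [-0.2, -0.3, -2.8]
width: 0.364
grasp_force: 50.7
```

Run:
```python
from h import *
s=state(); goto(.452,.0167,.0568,-59.2)
```

```text
goto shift [-0.0001 -0.0014  0.014 ] rot [ 0.1 -0.1 -0.1] | t 23.725 q7 -0.68 psi -59.3 pos [0.4527 0.0155 0.0708]
```

Emit:
send_rows(deltas=[[0,-0.001,0.007,0,0,0,0.02],[0,-0.001,0.011,0,0,0,0.02],[0,-0.001,0.013,0,0,0,0.02],[0,-0.001,0.0142,0,0,0,0.02],[0,-0.001,0.0146,0,0,0,0.02],[0,-0.001,0.0146,0,0,0,0.02]])

```text
time: 24.48
eef_pos: [0.4505, 0.017, 0.0567]
tool_rot: [[0.86, 0.51, -0.001], [0.51, -0.86, 0.003], [0.0, -0.003, -1.0]]
force: [-6.0, 0.8, 15.0]
width: 0.365
grasp_force: 53.2
```

Emit:
send_rows(deltas=[[0,0,0,0,0,0,0.05],[0,0,0,0,0,0,0.06],[0,0,0,0,0,0,0.06],[0,0,-0.05,0,0,0,0.06],[0,0,-0.11,0,0,0,0.06],[-0.01,0.03,-0.19,0,0,0,0.06],[-0.01,0.03,-0.19,0,0,0,0.06],[-0.01,0.03,-0.19,0,0,0,0.06]])

```text
time: 25.48
eef_pos: [0.46, -0.0151, 0.248]
tool_rot: [[0.861, 0.508, 0.007], [0.508, -0.861, 0.011], [0.011, -0.006, -1.0]]
force: [-0.2, 0.7, 0.1]
width: 0.707
grasp_force: 0.0
```

Run:
```python
from h import *
s,im,d=look(); P=wcloud(d,s); g=colours(im)['green']&(d>0)
for n,a in (('pad',.027),('foot',.036)):
    m=g&(abs(P[...,2]-a)<.0035)&(np.hypot(P[...,0]-.456,P[...,1]-.019)<.08); q=P[m]
    print(n,len(q),cv2.minAreaRect(q[:,:2].astype(np.float32)))
f,_=vision.grab_frame('scene'); w=im[:400]
t,_=vision.grab_frame('top')
cv2.imwrite('pics/fin.png',np.hstack([cv2.resize(f[130:260,110:480],(740,260)),])) 
cv2.imwrite('pics/fin.png',np.vstack([cv2.resize(f[130:260,110:480],(740,260)),cv2.resize(t[170:325,70:470],(740,287))]))
```

```text
pad 1180 ((0.456855833530426, 0.01938306912779808), (0.09085925668478012, 0.06497421115636826), 30.49935531616211)
foot 804 ((0.4551204741001129, 0.02000603824853897), (0.07572795450687408, 0.04987947270274162), 30.319028854370117)
```

View pics/fin.png

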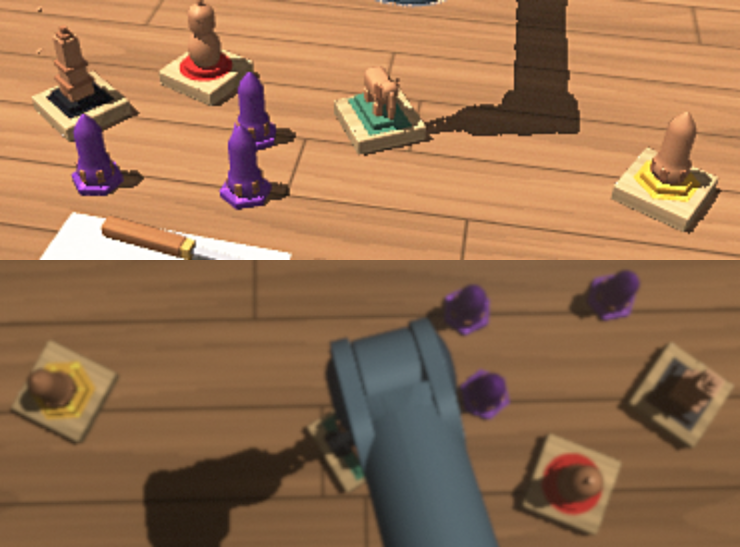

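All four stand on their pads: black (75,95), red (207,70), green (380,110) and yellow (665,180) in the upper half. The elephant's offset is under 2 mm, so I'll check the other three from the saved wrist frames.

Run:
```python
from h import *
def st(p,psi):
    a=np.radians(psi); y=[np.cos(a),np.sin(a),0]; return dict(eef_pos=p,tool_rot=np.array([np.cross(y,[0,0,-1]),y,[0,0,-1]]).T)
for f,s,col,c in (('w6',st([.4148,.2663,.2561],31.3),'yellow',(.531,.42)),('w7',st([.4633,-.4676,.2381],-38),'red',(.391,-.263)),('w9',st([.4713,-.0855,.1991],-59.2),'black',(.508,-.42))):
    g=np.load(f+'.npz'); im,d=g['im'],g['d']; P=wcloud(d,s); v=cv2.cvtColor(im,cv2.COLOR_BGR2HSV)
    k=colours(im)[col] if col!='black' else (v[...,2]<80)&(v[...,1]<110)
    pl=(d>0)&(np.hypot(P[...,0]-c[0],P[...,1]-c[1])<.085)
    for n,m in (('plinth',pl&(abs(P[...,2]-.0265)<.004)),('pad',pl&k&(abs(P[...,2]-.0265)<.004)),('foot',pl&k&(abs(P[...,2]-.0365)<.004))):
        q=P[m][:,:2].astype(np.float32); h=cv2.convexHull(q)
        print(col,n,len(q),np.round(cv2.minAreaRect(q)[0],4),np.round(cv2.minAreaRect(q)[1],4),round(cv2.minAreaRect(q)[2],1),'circ',np.round(cv2.minEnclosingCircle(h)[0],4),round(cv2.minEnclosingCircle(h)[1],4))
```

```text
yellow plinth 3681 [0.5297 0.4196] [0.1053 0.1056] 62.5 circ [0.5296 0.4198] 0.0718
yellow pad 671 [0.5254 0.4167] [0.0751 0.0771] 31.8 circ [0.5305 0.4201] 0.0443
yellow foot 525 [0.5219 0.416 ] [0.0541 0.0614] 30.0 circ [0.5283 0.4192] 0.0343
red plinth 3898 [ 0.3914 -0.2639] [0.1058 0.1055] 67.2 circ [ 0.391  -0.2641] 0.0724
red pad 822 [ 0.3953 -0.2683] [0.0801 0.0691] 40.6 circ [ 0.3912 -0.264 ] 0.0408
red foot 839 [ 0.396  -0.2688] [0.0661 0.0517] 42.2 circ [ 0.3912 -0.2631] 0.0335
black plinth 2032 [ 0.5082 -0.4186] [0.1053 0.1052] 53.1 circ [ 0.5078 -0.4176] 0.0715
black pad 520 [ 0.5036 -0.3899] [0.1006 0.0765] 6.4 circ [ 0.5048 -0.4039] 0.0528
black foot 465 [ 0.5081 -0.4206] [0.0594 0.0591] 52.1 circ [ 0.5075 -0.4211] 0.0401
```

Run:
```python
from h import *
print(order.finish_job())
```

```text
the job is handed in; nothing more can be done
None
```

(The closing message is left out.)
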